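Switch on the drive at its guarded toggle

TASK

On the tester's controller, swing the hinged clear guard up and back out of the way with a light push of a fingertip (it is thin plastic: do not squeeze or force it), push the toggle beneath it over to its on position, away from you towards the guard's hinge, then tip the guard forward again so it drops shut over the toggle. Leave the controller standing where it is, its other controls as they are set, and the things around it undisturbed.

Things in the scene. Friction and masses are not known exactly. Their poses are not given: they have to be found in the camera images.
- controller: Drive controller: white steel case, grey panel, 220 mm deep (x), 260 wide (y), loose on rubber feet, 3 kg. Origin: centre of underside; x from its low front (robot side) to its back, y left. Front at x=-105, 60 mm high; thence the panel slopes up 12 deg for 150 mm to a flat deck 91 mm high (x=42 to 115). On it, at y=+55: the guarded toggle; y=-30: a like toggle without guard; y=-92: speed knob.
- guard_hinge (a point): Middle of the guard's hinge axis, fixed to the panel, 6 mm above its surface. Its axes: x up the slope away from the robot, y left along the hinge axis, z square out of the panel. In these axes the guarded toggle's pivot is at x=-30, y=0, z=0 mm; the panel's surface is z=-6 mm, from x=-105 to +45 mm, where the deck begins.
- hood: The guard's hood, moves with it. Origin: middle of its lip edge; axes as guard_hinge's when shut. Clear thin plastic, black lip, 58 mm wide, front open for a fingertip. Shut, in guard_hinge axes (mm): top plate z=34, 2.5 thick, x=+6 to -56; lip flares up to the origin, x=-68, z=41; back wall x=+5; side walls (53 apart inside) to the panel for x=+6 to -28, only z=22 to 34 for x=-28 to -56.
- guard (a joint): Guard angle: 0 shut, 1.57 fully back on its stop. 50 g, no spring or catch: balances at about 0.9 rad (0.85 to 0.95); below that it drops shut by itself, above it falls back and stays. Fully back, in guard_hinge axes (mm), its top plate stands square to the panel at x=34, z=-6 to 56, and the lip edge is at x=41, z=68: a finger behind it can tip it forward.
- toggle_tip (a point): Middle of the rounded end of the toggle beneath the guard: a steel bat lever 24 mm long from its pivot, 9.6 mm thick at its end (this point is 19 mm from the pivot).
- toggle (a joint): Angle of the toggle beneath the guard: 0 = off, leaning 0.35 rad towards the robot; 0.70 = on, leaning 0.35 rad away from the robot towards the hinge. It snaps: past its middle (0.35) it goes over by itself, and stays at either end; it takes about 4 N at its end.
- bare (a joint): Angle of the unguarded toggle next to it, same values; to be left at 0.
- knob (a joint): Angle of the black speed knob (40 mm wide, 22 mm high), near 0; to be left as it is.
- weight_mid (a point): Centre of a steel test weight with a knob, 34 mm wide, 48 mm high, 200 g, standing on the controller's rear deck; to be left alone.
- measure_mid (a point): A glass measuring cylinder, 195 mm high, foot 64 mm wide, on the bench; this point is on its axis 100 mm up; to be left alone.
- case_mid (a point): Centre of a small lidded wooden instrument box, 110 x 75 x 59 mm, on the bench; to be left alone.
- vial_mid (a point): Centre of a white screw-top jar, 44 mm wide, 95 mm high, on the bench; to be left alone.

How it is judged:
On the way, in this order (a step that is already met when the one before it is completed fails the run):
1. the guard is lifted well back (more than 1.0 rad) with the toggle still off (value of joint guard above 1 rad and value of joint toggle below 0.3 rad), for 0.1 s.
2. the toggle beneath is over to its on position while the guard is up (value of joint toggle above 0.6 rad and value of joint guard above 0.3 rad), for 0.1 s.
At the end, for the whole second after the job is handed in: The guarded toggle is on (joint above 0.6 rad), the guard is shut over it (below 0.08 rad), the bare toggle is still off, the knob within about 0.3 rad of its setting, and the controller (within 20 mm) and the four things around it (within 25 mm) are where they were, at rest (value of joint toggle above 0.6 rad and value of joint guard below 0.08 rad and value of joint bare below 0.1 rad and value of joint knob between -0.35 and 0.35 rad and distance of controller from where it was at the start of the episode below 0.02 m and distance of each of weight_mid, measure_mid, case_mid, vial_mid from where it was at the start of the episode below 0.025 m and linear speed of controller below 0.01 m/s); the robot touches nothing.
It fails at once if the controller is shoved along or lifted (over 20 mm) (distance of controller from where it was at the start of the episode above 0.02 m).
It fails at once if the controller is tipped (angle between controller's own z axis and vertical above 0.06 rad).
It fails at once if another control is changed: the bare toggle flipped or the speed knob turned over about 0.3 rad (value of joint bare above 0.35 rad or not (value of joint knob between -0.35 and 0.35 rad)).
It fails at once if one of the things around is lifted, carried, pushed or knocked over (over 25 mm) (distance of any of weight_mid, measure_mid, case_mid, vial_mid from where it was at the start of the episode above 0.025 m).
It fails at once if the thin guard is squeezed or forced (over 30 N from the fingers) (contact force between the fingers and hood above 30 N).
It also fails if it takes over 54 s, if anything falls off the work surface, if the arm or the gripper's body presses on something with over 40 N, if the wrist force passes 120 N, or if a joint passes its speed limit or range.

ROBOT

A 7-joint arm with a two-finger parallel gripper is mounted at the origin on the work surface. World frame = base frame: x ahead of the robot, y to its left, z up, the work surface at z = 0. Lengths are in m, angles in rad, forces in N, time in s.
With the tool pointing down it reaches from about 0.425 to 0.825 m from the base axis. Payload 3.6 kg.
Tool frame: the origin (TCP) lies midway between the tips of the shut fingers; the grasp point (between the pads) lies 19 mm behind it; x points along the fingers, z is the direction in which the jaws open and shut, and the axes are right-handed (so a half turn about x gives the same grasp; the last joint's range is limited). The gripper opens to 93 mm and grips with 3 to 60 N. Pads are 15 mm wide; open, the fingers measure 128 mm over their backs; the gripper's body (75 mm by 188 mm) begins 65 mm behind the grasp point.
Start: joints at [-1.149, 0.615, -0.013, 1.423, 0.008, 1.103, -0.04], TCP at [0.281, 0.586, 0.191] pointing down, gripper open.
Joint ranges: [-3.12, 3.12], [-0.3, 2.06], [-1.34, 1.32], [0.26, 2.42], [-1.36, 4.5], [0.01, 1.98], [-2.84, 2.84]. Speed limits (rad/s): [2.79, 2.79, 3.14, 3.14, 3.14, 3.14, 3.14].

INTERFACE

Orientations are given as a rotation vector (axis times angle).
In Python, from workcell import robot gives the robot as it stands. The module is installed in compiled form; this text tells all that it offers.
- The arm moves only by the shell command python3 -m jog 'ROWS' [FORCE]. ROWS is JSON, one flat list of numbers, 7 for each row, row after row: the turn, a rotation vector about the world's x, y, z in rad, then the shift along the world's x, y, z in mm, then the closure, from 0 (fully open) to 1 (shut). In form: [rx, ry, rz, x, y, z, gripper, rx, ry, rz, x, y, z, gripper, ...]. A call has 1 to 5 rows; each row shifts and turns the commanded pose from where the row before left it; what a row does not reach is not made up. A row lasts 1/8 s, in which the tool goes at most 62.5 mm and 10.7 degrees, less where a joint would pass 70% of its speed; a pose out of reach is approached as far as the arm can. A call with a gripper value outside its range is refused whole. The fingers move at their own pace and stop on an object; FORCE is the grip in N (left out, the last holds). Time passes only in rows, so rows that do not move let the fingers close. It gives the time, the measured TCP pose, the force and the opening at its end, in the units of the state.
- robot.sense(): the state, without advancing time (a new reading comes with each control period).
- robot.get_image(name): name is "scene" or "side" or "wrist"; returns the picture (480x640x3 uint8, red, green, blue); there is no depth.
- robot.camera_info(name): a dict with "camera_matrix" (3x3 intrinsics, pixels), "rvec" (rotation vector, rad) and "tvec" (3), from world to camera coordinates, as OpenCV has them. Camera axes: x right, y down, z forward; pixel columns grow to the right and rows downward; lengths in m; the calibration is good to about 2 mm. A picture is of the moment at which its call begins: read the wrist's pose just before it. camera_info takes no time and is no camera call; for the wrist camera it gives the pose at the moment of the call.
- robot.hand_in(): hands the job in, once; it reports no verdict.
The state is a dict: "t": time; "qpos": joint angles; "joint_velocities": joint speeds; "joint_efforts": joint torques, N m; "position": TCP position; "tool_rot": TCP orientation; "contact_force": force on the tool from outside, world axes, zero at the start; "wrist_torque": the same for the moment, N m; "grip_width": opening from 0.0 (shut) to 1.0 (fully open).
Only numpy, scipy, OpenCV 4.12 (cv2) and the standard library are available. Lean on these libraries where they do the work, as an engineer would, in place of code of your own. Each camera call takes 0.05 s, during which the arm holds its last target. There are 200 camera calls.

## Working session

There is one attempt and no reset: what is moved stays moved. The work goes in short steps, Python scripts to look and compute and a shell command to move; the robot and the scene stay as the last step left them, time stands still between calls to the robot, and variables do not carry over. Pictures are saved under pics/ and viewed, about 8 in all and at most 12, crops included, and the job is handed in when it is done.

```bash
mkdir -p pics
python3 - <<'E'
from workcell import robot
import cv2
s=robot.sense()
for k,v in s.items(): print(k,v)
for n in("scene","side"):
    cv2.imwrite(f"pics/{n}0.png",robot.get_image(n)[:,:,::-1]); print(n,robot.camera_info(n))
E
```

```text
t 0.0
qpos [-1.14951676  0.61592594 -0.01258115  1.42485031  0.00810211  1.10339716
 -0.04039484]
joint_velocities [ 0.00022081 -0.00058412  0.00081823 -0.00035798 -0.0009451   0.00179973
 -0.0006642 ]
joint_efforts [ 3.92192783e-05 -4.58943057e+01  2.09256378e-01 -1.65738577e+01
 -6.09618472e-02  2.07185996e-02  2.26679349e-04]
position [0.28107321 0.58515171 0.1894931 ]
tool_rot [-0.87480845  1.39051947  0.87251797]
contact_force [-0.20444315 -0.538757   -0.28334879]
wrist_torque [-0.01829314  0.00482644  0.03742769]
grip_width 1.0026673567557685
scene {'camera_matrix': array([[614.70886436,   0.        , 331.06774745],
       [  0.        , 614.70886436, 254.94598081],
       [  0.        ,   0.        ,   1.        ]]), 'rvec': array([ 2.20398704,  1.27249012, -0.42142433]), 'tvec': array([-0.35340687, -0.39084257,  1.48483265])}
side {'camera_matrix': array([[572.83582352,   0.        , 322.53271795],
       [  0.        , 572.83582352, 231.698467  ],
       [  0.        ,   0.        ,   1.        ]]), 'rvec': array([ 2.34989646, -0.14000489,  0.05185028]), 'tvec': array([-0.64892908,  0.12710255,  1.02982973])}
```

View pics/scene0.png

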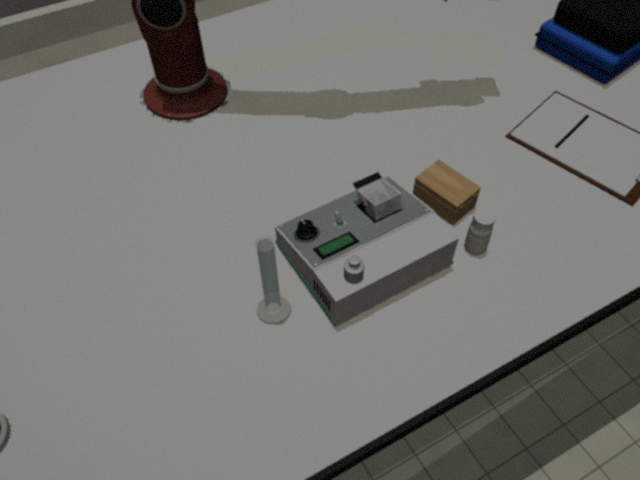

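View pics/side0.png

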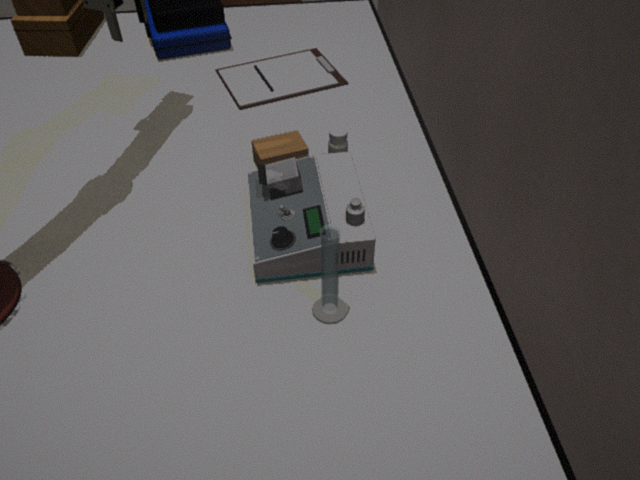

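The scene view shows the controller around (365,245), with the guard at (380,197) and its lip at (368,182). The box is at (447,190), the jar at (480,232) and the cylinder at (270,280). The side view shows the same layout: guard at (282,175), weight at (355,212). I'll make enlarged crops to pick corners.

Run:
```python
import cv2
a=cv2.imread("pics/scene0.png")[150:330,260:500]; b=cv2.imread("pics/side0.png")[120:300,235:395]
a=cv2.resize(a,None,fx=3.3333,fy=3.3333,interpolation=cv2.INTER_CUBIC);b=cv2.resize(b,None,fx=3.3333,fy=3.3333,interpolation=cv2.INTER_CUBIC)
cv2.imwrite("pics/a.png",a);cv2.imwrite("pics/b.png",b)
```

```text
(no output)
```

View pics/a.png

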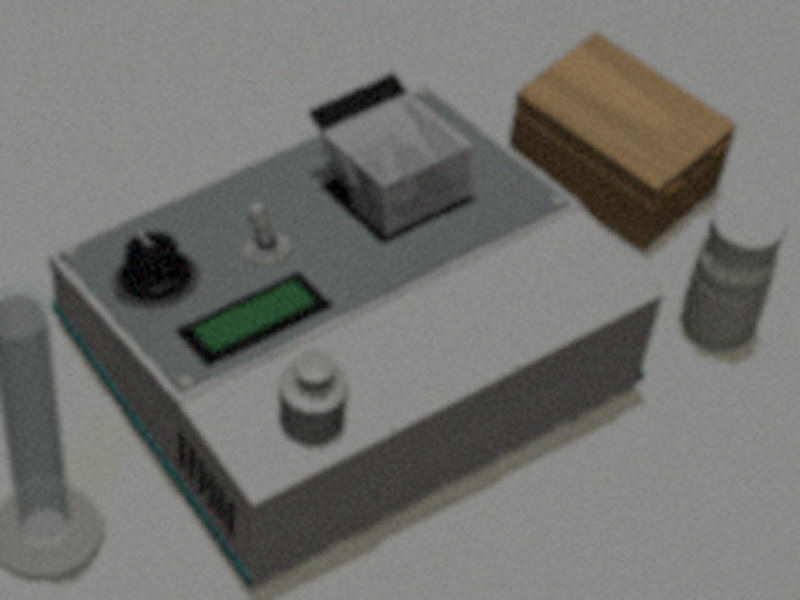

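View pics/b.png

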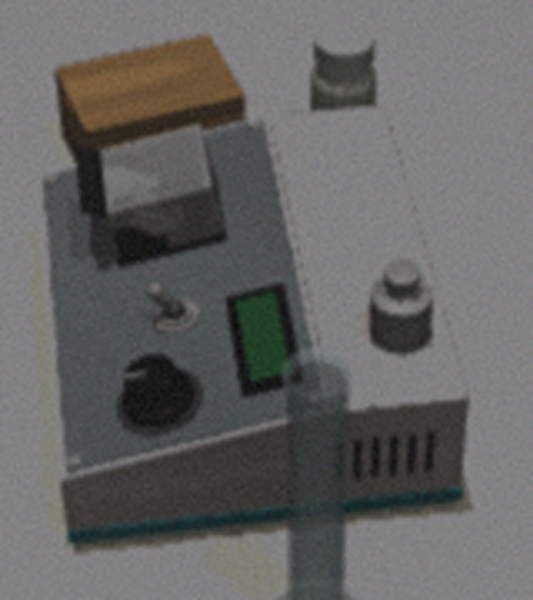

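The crops show the case corners, lip and toggles clearly, so I can fit a planar pose of the controller to these points.

```bash
cat > h.py <<'E'
import numpy as np,cv2
from scipy.optimize import least_squares
from scipy.spatial.transform import Rotation as R
from workcell import robot
c,s=np.cos(np.radians(12)),np.sin(np.radians(12))
RG=np.array([[c,0,-s],[0,1,0],[s,0,c]]); HG=np.array([-3.55,55,87.7])
def g2c(p): return HG+np.asarray(p,float)@RG.T
def Rz(a): return R.from_euler('z',a).as_matrix()
def c2w(p,q): return np.array([q[0],q[1],0])+np.asarray(p,float)@Rz(q[2]).T
def proj(n,P,ci=None):
    ci=ci or robot.camera_info(n)
    return cv2.projectPoints(np.asarray(P,float).reshape(-1,3)/1000,ci['rvec'],ci['tvec'],ci['camera_matrix'],None)[0][:,0]
E
python3 - <<'E'
from h import *
tip=lambda a,x0,y:np.array([x0+19*np.sin(a),y,19*np.cos(a)])
A=[((-105,-130,60),(52,258)),((115,-130,91),(258,505)),((115,130,91),(660,296)),((42,-130,91),(183,397)),((42,130,91),(575,207)),(g2c((-68,29,41)),(393,75)),(g2c((-68,-29,41)),(310,110)),(g2c((6,-26.5,34)),(385,183)),(g2c((6,26.5,34)),(470,145))]
B=[((-105,-130,60),(63,478)),((115,-130,91),(467,398)),((-105,130,60),(44,180)),((42,130,91),(268,122)),((115,130,91),(388,108)),(g2c((6,-26.5,34)),(210,200)),(g2c((6,26.5,34)),(198,128)),(g2c((-56,-26.5,34)),(106,212))]
sets=[("scene",A,(260,150)),("side",B,(235,120))]
cis={n:robot.camera_info(n) for n,_,_ in sets}
def f(q,sel=(0,1)):
    return np.concatenate([(proj(sets[i][0],c2w([p for p,_ in sets[i][1]],q),cis[sets[i][0]])-(np.array([u for _,u in sets[i][1]])/3.33333+sets[i][2])).ravel() for i in sel])
for sel in((0,),(1,),(0,1)):
    best=min((least_squares(f,[600,0,a],args=(sel,),loss='soft_l1',x_scale=[100,100,1]) for a in(-1,-.3,.3,1)),key=lambda r:r.cost)
    print(sel,best.x,best.cost)
q=best.x;print(f(q).reshape(-1,2).round(1).tolist())
np.save("q.npy",q)
print("hinge",c2w(HG,q),"lip",c2w(g2c((-68,0,41)),q))
# other objects: ray to plane z
def ray(n,u,z):
    ci=cis[n];Rm=cv2.Rodrigues(ci['rvec'])[0];d=Rm.T@np.linalg.inv(ci['camera_matrix'])@[*u,1];o=-Rm.T@ci['tvec'];return (o+d*(z/1000-o[2])/d[2])*1000
o=np.array([260,150])
for nm,u,z in(("box1",(597,33),59),("box2",(733,127),59),("box3",(655,190),59),("box4",(517,95),59),("weight",(314,360),139),("jar",(752,215),95),("cyl",(50,530),5),("cyltop",(22,315),195)):
    print(nm,ray("scene",np.array(u)/3.3333+o,z).round())
E
```

```text
(0,) [6.29360206e+02 1.11938333e+02 2.97493755e-02] 6.917955460572528
(1,) [6.28499786e+02 1.04344324e+02 1.94834211e-02] 9.808561036255206
(0, 1) [6.29162612e+02 1.09799518e+02 2.40054994e-02] 25.723764696788223
[[-2.1, -1.0], [-2.3, 0.2], [0.6, -0.6], [-2.1, 2.0], [1.4, -0.2], [-0.3, 0.0], [-1.2, 1.0], [-0.2, 0.8], [-1.6, 1.0], [-0.8, -0.5], [1.1, -1.6], [-2.0, -2.7], [0.4, -3.5], [-1.0, -2.5], [0.3, -5.9], [0.9, -1.2], [0.1, -1.3]]
hinge [624.29345896 164.69846059  87.7       ] lip [549.27666272 162.89729894 113.66605665]
box1 [537. 354.  59.]
box2 [642. 377.  59.]
box3 [659. 306.  59.]
box4 [556. 281.  59.]
weight [716.  37. 139.]
jar [723. 317.  95.]
cyl [659. -91.   5.]
cyltop [660. -91. 195.]
```

Run:
```python
from h import *
s=robot.sense();M=R.from_rotvec(s['tool_rot']).as_matrix();print(M.round(3))
# desired: tool x = 40deg tilt from vertical toward +x, tool z = +-y
q=[628.8,108.5,.024]
for t in (0,40):
  for sg in(1,-1):
    x=np.array([np.sin(np.radians(t)),0,-np.cos(np.radians(t))]);z=np.array([0,sg,0.]);y=np.cross(z,x)
    T=Rz(.024)@np.c_[x,y,z]
    print(t,sg,R.from_matrix(T@M.T).as_rotvec().round(3))
def lip(th): 
    a=np.radians(148.9)-th; return c2w(g2c((79.4*np.cos(a),0,79.4*np.sin(a))),q).round(0)
for th in(0,.3,.6,.85,1.1,1.3,1.57):print(th,lip(th))
print('tip off',c2w(g2c((-36.5,0,17.9)),q),'on',c2w(g2c((-23.5,0,17.9)),q))
```

```text
[[-0.001 -0.901  0.433]
 [-0.002  0.433  0.901]
 [-1.     0.    -0.002]]
0 1 [ 0.002 -0.     0.472]
0 -1 [-1.00e-03 -3.00e-03 -2.67e+00]
40 1 [-0.146 -0.689  0.453]
40 -1 [ 0.925 -0.202 -2.528]
0 [549. 162. 114.]
0.3 [560. 162. 135.]
0.6 [577. 162. 152.]
0.85 [594. 163. 161.]
1.1 [613. 163. 166.]
1.3 [629. 164. 167.]
1.57 [650. 164. 163.]
tip off [584.51849594 162.45288361  97.62006534] on [597.23075274 162.75803636 100.32291732]
```

```bash
python3 -m jog '[-0.029,-0.138,0.091,20,-42,8,1,-0.029,-0.138,0.091,20,-42,8,1,-0.029,-0.138,0.091,20,-42,8,1,-0.029,-0.138,0.091,20,-42,8,1,-0.03,-0.137,0.089,20,-42,8,1]' 10
python3 -m jog '[0,0,0,20,-42,-8,1,0,0,0,20,-42,-8,1,0,0,0,20,-42,-8,1,0,0,0,20,-42,-8,1,0,0,0,15,-42,-8,1]'
python3 - <<'E'
from h import *
ci=robot.camera_info("wrist");im=robot.get_image("wrist");cv2.imwrite("pics/w1.png",im[:,:,::-1])
s=robot.sense();M=R.from_rotvec(s['tool_rot']).as_matrix();print(s['t'],s['position'],s['contact_force'],s['qpos'].round(2) if hasattr(s['qpos'],'round') else s['qpos'],s['grip_width']);print(M.round(2))
q=[628.8,108.5,.024]
for n,p in(("lipL",(-68,29,41)),("lipR",(-68,-29,41)),("tip",(-36.5,0,17.9)),("hinge",(0,0,0)),("top bkL",(6,26.5,34)),("top bkR",(6,-26.5,34))):print(n,proj("wrist",c2w(g2c(p),q),ci).round(0))
E
```

```text
t: 0.72
position: [0.3804, 0.3782, 0.2304]
tool_rot: [-1.464, 0.673, 0.703]
contact_force: [0.3, -0.1, -0.4]
grip_width: 0.511
t: 1.35
position: [0.4726, 0.1822, 0.1929]
tool_rot: [-1.465, 0.68, 0.701]
contact_force: [1.1, 0.2, 0.2]
grip_width: 0.013
1.4 [0.4756413  0.17135371 0.19307603] [-0.64319021 -3.41481988  0.37502445] [-0.97  0.26  0.39  2.42  1.87  0.3  -0.86] 0.008136986836958158
[[ 0.64 -0.77  0.01]
 [-0.    0.    1.  ]
 [-0.77 -0.64 -0.  ]]
lipL [[337. 233.]]
lipR [[266. 233.]]
tip [[305. 240.]]
hinge [[307. 253.]]
top bkL [[334. 283.]]
top bkR [[279. 283.]]
```

View pics/w1.png

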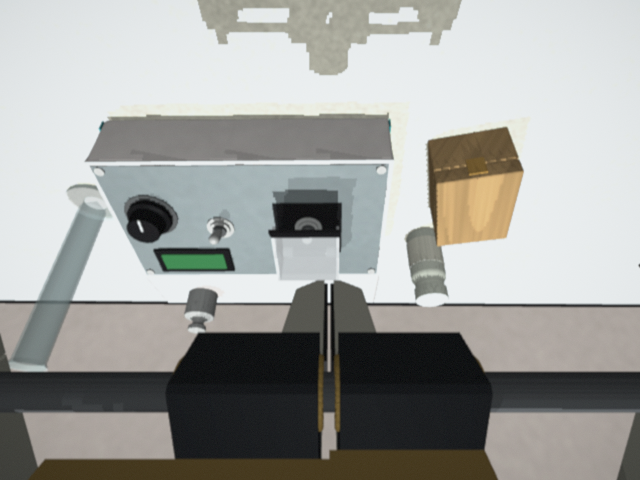

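The wrist picture shows the lip at (270–338, 233), where (266–337, 233) was predicted, so the pose is good to about 2 mm. The fingers are shut. Next I bring the tip in front of and beneath the lip.

```bash
python3 -m jog '[0,0,0,10,-3,-25,1,0,0,0,10,0,-25,1,0,0,0,15,0,-25,1,0,0,0,10,0,-10,1,0,0,0,0,0,0,1]'
python3 - <<'E'
from h import *
ci=robot.camera_info("side");im=robot.get_image("side")[100:280,215:375];cv2.imwrite("pics/s2.png",cv2.resize(im[:,:,::-1],None,fx=3.3333,fy=3.3333))
s=robot.sense();print(s['t'],s['position'],s['contact_force'],np.round(s['qpos'],2))
E
```

```text
t: 2.02
position: [0.5139, 0.1804, 0.1184]
tool_rot: [-1.476, 0.689, 0.701]
contact_force: [-1.2, 0.1, 0.1]
grip_width: -0.0
2.075 [0.51349346 0.18067461 0.11900278] [1.11435759 0.23425599 0.30315237] [-0.47  0.47 -0.19  2.41  2.14  0.56 -1.1 ]
```

View pics/s2.png

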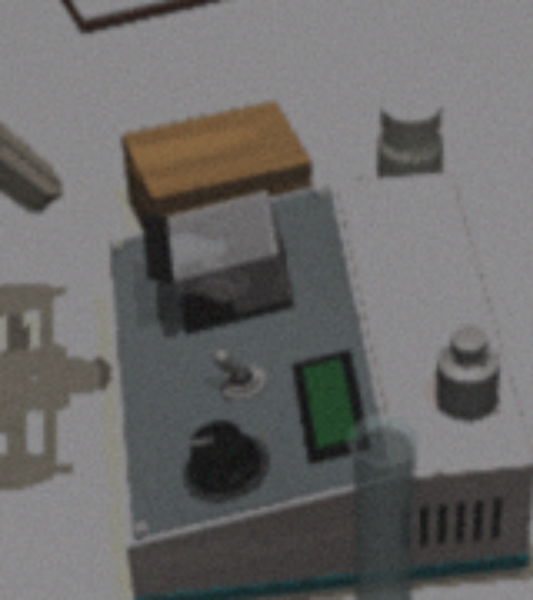

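The side crop shows the finger at the left (40,190), still clear of the shut guard. The tool stopped short at y=180 because joint 4 is at its limit. I'll reduce the tilt and correct the position.

```bash
python3 -m jog '[0,0.13,0,-5,-6,0,1,0,0.13,0,0,-6,0,1,0,0,0,0,-6,-5,1,0,0,0,0,0,0,1]'
python3 - <<'E'
from h import *
s=robot.sense();print(s['t'],s['position'],s['contact_force'],np.round(s['qpos'],2));print(R.from_rotvec(s['tool_rot']).as_matrix().round(2))
E
```

```text
t: 2.58
position: [0.5051, 0.1545, 0.1103]
tool_rot: [-1.456, 0.842, 0.803]
contact_force: [0.7, -0.1, 0.1]
grip_width: 0.006
2.575 [0.50506132 0.15447882 0.11025941] [ 0.68560754 -0.08797234  0.11055567] [-0.51  0.43 -0.02  2.32  1.74  0.31 -0.62]
[[ 0.5  -0.87 -0.  ]
 [-0.04 -0.03  1.  ]
 [-0.87 -0.5  -0.05]]
```

```bash
python3 -m jog '[0,0,0,12,4,-7,1,0,0,0,12,4,-7,1,0,0,0,6,0,0,1,0,0,0,0,0,0,1]'
python3 -m jog '[0,0,0,5,0,0,1,0,0,0,4,0,0,1,0,0,0,0,0,0,1]'
python3 - <<'E'
from h import *
ci=robot.camera_info("side");im=robot.get_image("side")[100:280,215:375];cv2.imwrite("pics/s3.png",cv2.resize(im[:,:,::-1],None,fx=3.3333,fy=3.3333))
s=robot.sense();print(s['t'],s['position'],s['contact_force'],np.round(s['qpos'],2))
E
```

```text
t: 3.08
position: [0.5363, 0.1621, 0.0955]
tool_rot: [-1.455, 0.843, 0.802]
contact_force: [0.9, 0.2, -0.9]
grip_width: 0.005
t: 3.45
position: [0.5451, 0.1621, 0.0959]
tool_rot: [-1.456, 0.842, 0.802]
contact_force: [0.2, -0.2, -0.1]
grip_width: 0.0
3.5 [0.54478572 0.16210401 0.0958442 ] [-0.56232743 -0.17762149  0.25593678] [-0.5   0.5   0.    2.23  1.72  0.28 -0.58]
```

View pics/s3.png

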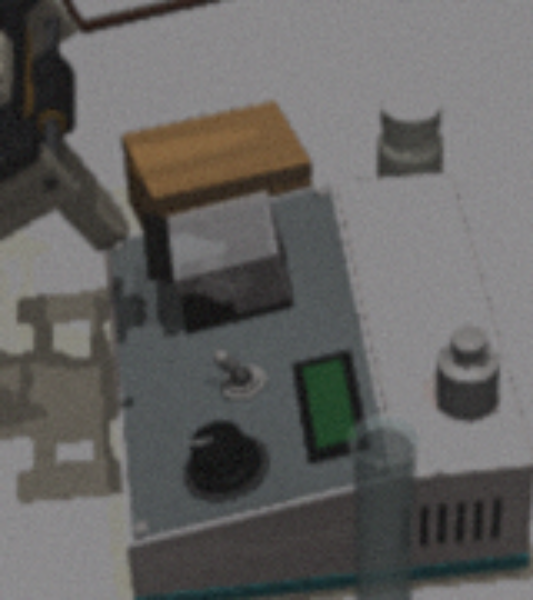

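The finger tip is at (115,235) in the crop, just ahead of the lip at (155,250) and still clear of it. Now I advance a little further and start the lift arc.

```bash
python3 -m jog '[0,0,0,5,0,0,1,0,0,0,5,0,0,1,0,0,0,3,0,8,1,0,0,0,4,0,9,1,0,0,0,0,0,0,1]'
python3 -m jog '[0,0,0,5,0,8,1,0,0,0,6,0,8,1,0,0,0,8,0,8,1,0,0,0,8,0,7,1,0,0,0,0,0,0,1]'
python3 - <<'E'
from h import *
ci=robot.camera_info("side");im=robot.get_image("side")[100:280,215:375];cv2.imwrite("pics/s4.png",cv2.resize(im[:,:,::-1],None,fx=3.3333,fy=3.3333))
s=robot.sense();print(s['t'],s['position'],s['contact_force'],np.round(s['qpos'],2))
E
```

```text
t: 4.12
position: [0.5626, 0.1624, 0.1134]
tool_rot: [-1.455, 0.841, 0.801]
contact_force: [0.2, 1.2, 0.9]
grip_width: 0.007
t: 4.75
position: [0.5893, 0.1618, 0.1438]
tool_rot: [-1.455, 0.842, 0.801]
contact_force: [0.2, 0.2, 0.3]
grip_width: 0.006
4.8 [0.58853353 0.1618116  0.14331037] [-0.33099243 -0.10644457  0.04065884] [-0.4   0.45 -0.06  2.09  1.12  0.32  0.1 ]
```

View pics/s4.png

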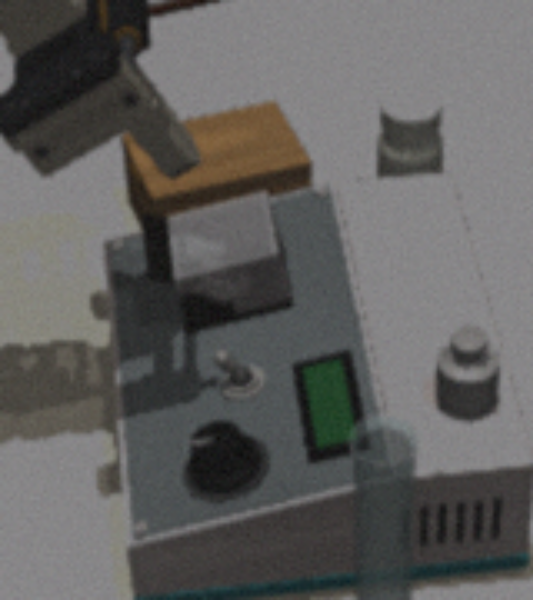

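The guard is still shut: the finger, tip at (195,165), went past without raising it, or slipped off. I'll check the tip against the projection in both views.

Run:
```python
from h import *
q=[628.8,108.5,.024]
side=robot.camera_info("side")
f=lambda P:((proj("side",P,side)-[215,100])*3.3333).round(0).tolist()
print("tip now",f([588.5,161.8,143.3]),"tip s3",f([544.8,162,95.8]))
print("lipL,R,edgeL,R,backL,R",f([c2w(g2c(p),q) for p in((-68,29,41),(-68,-29,41),(-56,28,36.5),(-56,-28,36.5),(6,28,36.5),(6,-28,36.5),(5,-28,-6))]))
print("case",f([c2w(p,q) for p in((-105,-130,60),(115,-130,91),(-105,130,60),(42,130,91))]))
im=robot.get_image("scene")[110:290,290:530];cv2.imwrite("pics/sc5.png",cv2.resize(im[:,:,::-1],None,fx=3.3333,fy=3.3333))
g=lambda P:((proj("scene",P)-[290,110])*3.3333).round(0).tolist()
print("scene tip",g([588.5,161.8,143.3]),"lip",g([c2w(g2c(p),q) for p in((-68,29,41),(-68,-29,41),(6,28,36.5),(6,-28,36.5))]))
```

```text
tip now [[211.0, 197.0]] tip s3 [[141.0, 267.0]]
lipL,R,edgeL,R,backL,R [[143.0, 212.0], [149.0, 275.0], [165.0, 214.0], [172.0, 274.0], [266.0, 187.0], [276.0, 247.0], [292.0, 301.0]]
case [[126.0, 545.0], [537.0, 461.0], [103.0, 239.0], [336.0, 178.0]]
scene tip [[289.0, 235.0]] lip [[290.0, 209.0], [204.0, 247.0], [364.0, 277.0], [279.0, 317.0]]
```

View pics/sc5.png

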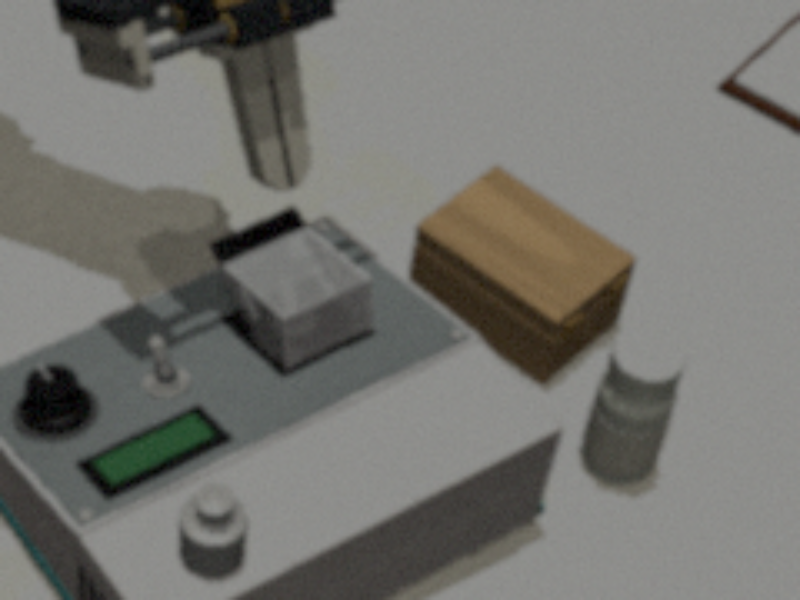

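Run:
```python
from h import *
def tri(a,b):
    P=[];U=[]
    for n,u in(("scene",a),("side",b)):
        ci=robot.camera_info(n);P.append(ci['camera_matrix']@np.c_[cv2.Rodrigues(ci['rvec'])[0],ci['tvec']]);U.append(np.array(u,float).reshape(2,1))
    X=cv2.triangulatePoints(P[0],P[1],*U)[:,0];X=X[:3]/X[3]
    for n,u in(("scene",a),("side",b)): print(proj(n,X*1000)-u)
    return X*1000
o1=np.array([290,110]);o2=np.array([215,100]);k=3.3333
s=robot.sense();print(s['t'],s['position']);M=R.from_rotvec(s['tool_rot']).as_matrix()
X=tri(np.array((278,184))/k+o1,np.array((186,172))/k+o2);print("tip",X,M.T@(X-s['position']*1000))
print("lipmid", tri(np.array((256,227))/k+o1,np.array((152,248))/k+o2))
print("weight top", tri(np.array((213,497))/k+o1,np.array((469,340))/k+o2))
```

```text
4.85 [0.58810968 0.16188486 0.14303827]
[[-0.34941657  1.50639606]]
[[-0.91805322 -1.43601885]]
tip [573.93396567 161.96659703 165.43895293] [-26.46261488   1.19154003  -1.02883051]
[[-0.34335857  1.41569321]]
[[-0.88843863 -1.36525537]]
lipmid [550.51707034 166.03888082 109.65371164]
[[-0.33650539  1.10832711]]
[[-0.72514724 -1.006404  ]]
weight top [716.20668078  35.50060193 134.58930819]
```

The two views put the visible fingertip about 26 mm behind the reported TCP along the tool axis. That would explain the miss. I'll check this against the wrist view.

Run:
```python
from h import *
s=robot.sense();ci=robot.camera_info("wrist");M=R.from_rotvec(s['tool_rot']).as_matrix();p=s['position']*1000
for d in(0,-10,-19,-26,-32,-40,-60):print(d,proj("wrist",[p+M@[d,0,z] for z in(-17.5,0,17.5)],ci).round(0).tolist())
im=robot.get_image("wrist")[200:400,190:490]
cv2.imwrite("pics/w6.png",cv2.resize(im[:,:,::-1],None,fx=2.5,fy=2.5))
```

```text
0 [[295.0, 276.0], [328.0, 276.0], [360.0, 276.0]]
-10 [[294.0, 284.0], [328.0, 284.0], [362.0, 284.0]]
-19 [[292.0, 291.0], [328.0, 291.0], [363.0, 291.0]]
-26 [[291.0, 297.0], [328.0, 298.0], [364.0, 298.0]]
-32 [[290.0, 303.0], [328.0, 303.0], [366.0, 303.0]]
-40 [[288.0, 312.0], [328.0, 312.0], [367.0, 312.0]]
-60 [[283.0, 336.0], [327.0, 336.0], [372.0, 336.0]]
```

View pics/w6.png

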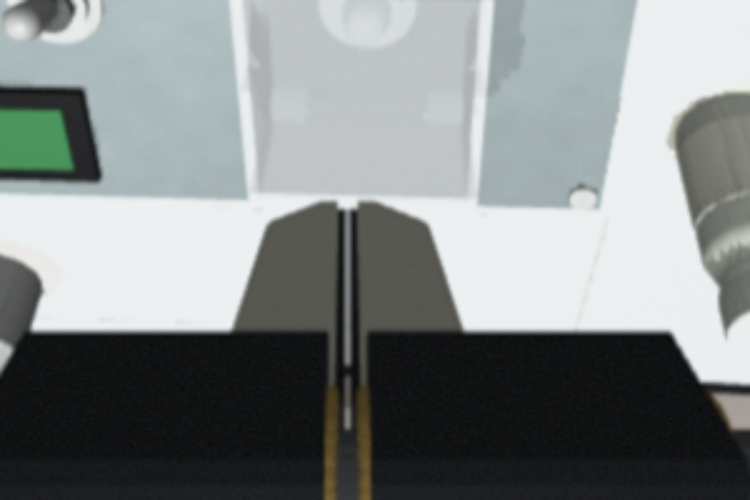

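In the wrist view the near edge of the fingertip is at row 281. That fits d≈−26 mm for a 15 mm thick tip (axis at row 298, near edge about 14 px higher). So I take the real tip as about 26 mm behind the reported TCP, and I'll go lower, choosing a path that is safe in both cases.

```bash
python3 -m jog '[0,0,0,-30,0,0,1,0,0,0,-28,0,0,1,0,0,0,0,0,-34,1,0,0,0,0,0,-33,1,0,0,0,0,0,0,1]'
python3 -m jog '[0,0,0,10,0,0,1,0,0,0,10,0,0,1,0,0,0,6,0,0,1,0,0,0,0,0,0,1]'
python3 - <<'E'
from h import *
s=robot.sense();print(s['t'],s['position'],s['contact_force'],np.round(s['qpos'],2));print(R.from_rotvec(s['tool_rot']).as_matrix()[:,0])
a=robot.get_image("scene")[140:260,310:430];b=robot.get_image("side")[130:250,220:340]
cv2.imwrite("pics/c7.png",cv2.resize(np.hstack([a,b])[:,:,::-1],None,fx=3.3333,fy=3.3333))
E
```

```text
t: 5.52
position: [0.5322, 0.1604, 0.0983]
tool_rot: [-1.463, 0.844, 0.796]
contact_force: [-0.8, -0.5, 0.7]
grip_width: 0.005
t: 6.02
position: [0.5601, 0.1606, 0.1006]
tool_rot: [-1.46, 0.84, 0.792]
contact_force: [0.4, 0.1, 0.3]
grip_width: 0.005
6.025 [0.56014643 0.1605968  0.10058859] [0.41930784 0.14236163 0.26108443] [-0.6   0.51  0.17  2.21  1.7   0.2  -0.55]
[ 0.50494208 -0.04783709 -0.86182661]
```

View pics/c7.png

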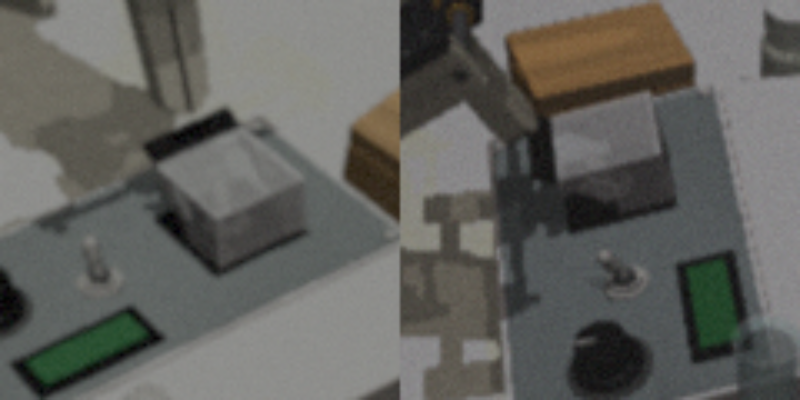

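The crops show the tip at (180,108) on the left and (530,135) on the right, just in front of and above the lip. That agrees with the 26 mm offset. The descent fell short (z=100 instead of 76), so I'll back off, go down more slowly and check the numbers.

```bash
python3 -m jog '[0,0,0,-13,0,0,1,0,0,0,-12,0,0,1,0,0,0,0,0,-8,1,0,0,0,0,0,-8,1,0,0,0,0,0,-8,1]'
python3 -m jog '[0,0,0,0,0,0,1,0,0,0,0,0,0,1]'
python3 -c "
from workcell import robot;import numpy as np
s=robot.sense();print(np.round(s['qpos'],2))"
```

```text
t: 6.75
position: [0.5343, 0.1605, 0.076]
tool_rot: [-1.46, 0.841, 0.793]
contact_force: [0.4, 0.3, 0.5]
grip_width: 0.007
t: 7.0
position: [0.5347, 0.1604, 0.0764]
tool_rot: [-1.46, 0.841, 0.792]
contact_force: [0.8, 0.1, 0.0]
grip_width: 0.004
[-0.51  0.54 -0.01  2.28  1.96  0.32 -0.84]
```

```bash
cat > chk.py <<'E'
from h import *
import sys
q=[628.8,108.5,.024]
s=robot.sense();M=R.from_rotvec(s['tool_rot']).as_matrix();print(s['t'],(s['position']*1000).round(1),"realtip",((s['position'])*1000-26*M[:,0]).round(1),np.round(s['contact_force'],1),np.round(s['qpos'],2))
im={n:cv2.cvtColor(robot.get_image(n),cv2.COLOR_RGB2GRAY).astype(float) for n in("scene","side")}
if len(sys.argv)>1: # angle score: darkness of black lip strip at each guard angle
    for n in im:
        o=[]
        for th in np.arange(0,1.6,.157):
            ct,st=np.cos(th),np.sin(th);g=[(x*ct+z*st,y,-x*st+z*ct) for x,z in((-66,40),(-62,38),(-58,36)) for y in range(-24,25,4)]
            uv=proj(n,c2w(g2c(g),q)).round().astype(int);o.append(int(im[n][uv[:,1],uv[:,0]].mean()))
        print(n,o)
E
python3 chk.py 1
python3 -m jog '[0,0,0,9,0,-3,1,0,0,0,9,0,-3,1,0,0,0,7,0,0,1,0,0,0,4,0,6,1,0,0,0,4,0,7,1]'
python3 -m jog '[0,0,0,5,0,7,1,0,0,0,5,0,6,1,0,0,0,6,0,6,1,0,0,0,7,0,6,1,0,0,0,0,0,0,1]'
python3 chk.py 1
```

```text
7.0 [534.7 160.4  76.4] realtip [521.6 161.7  98.8] [0.8 0.1 0. ] [-0.51  0.54 -0.01  2.28  1.96  0.32 -0.84]
scene [29, 35, 53, 57, 62, 91, 122, 122, 121, 115, 91]
side [27, 57, 84, 81, 79, 82, 81, 82, 76, 76, 126]
t: 7.72
position: [0.5681, 0.1603, 0.0829]
tool_rot: [-1.46, 0.842, 0.793]
contact_force: [0.0, 0.4, 0.6]
grip_width: 0.003
t: 8.35
position: [0.5918, 0.1606, 0.1087]
tool_rot: [-1.459, 0.84, 0.791]
contact_force: [0.2, -0.9, -0.2]
grip_width: 0.005
8.35 [591.8 160.6 108.7] realtip [578.6 161.9 131.1] [ 0.2 -0.9 -0.2] [-0.67  0.54  0.32  2.13  1.26  0.1  -0.08]
scene [44, 40, 39, 31, 20, 53, 113, 126, 122, 118, 114]
side [56, 59, 56, 60, 28, 101, 96, 87, 79, 75, 124]
```

Both cameras now put the lip at about 0.63 rad, so the guard is lifting. I continue the arc past the balance point.

```bash
python3 -m jog '[0,0,0,8,0,5,1,0,0,0,9,0,4,1,0,0,0,9,0,3,1,0,0,0,8,0,1,1,0,0,0,8,0,0,1]'
python3 -m jog '[0,0,0,0,0,0,1,0,0,0,0,0,0,1]'
python3 chk.py 1
```

```text
t: 9.07
position: [0.633, 0.1603, 0.1208]
tool_rot: [-1.46, 0.841, 0.793]
contact_force: [-0.5, 0.6, -0.8]
grip_width: 0.003
t: 9.32
position: [0.6324, 0.1605, 0.1207]
tool_rot: [-1.46, 0.841, 0.793]
contact_force: [0.3, -0.1, -0.3]
grip_width: 0.008
9.325 [632.4 160.5 120.7] realtip [619.3 161.8 143.1] [ 0.3 -0.1 -0.3] [-0.45  0.54  0.06  2.01  1.08  0.25  0.16]
scene [107, 109, 108, 105, 98, 90, 86, 92, 88, 75, 21]
side [45, 44, 54, 58, 60, 57, 54, 69, 77, 74, 30]
```

The guard stands at 1.57 rad in both views. Next, back off, go down in front of the toggle, and check.

```bash
python3 -m jog '[0,0,0,-20,0,0,1,0,0,0,-20,0,0,1,0,0,0,-19,0,0,1,0,0,0,0,0,-10,1,0,0,0,0,0,-10,1]'
python3 -m jog '[0,0,0,0,0,-11,1,0,0,0,0,0,-11,1,0,0,0,0,0,-11,1,0,0,0,0,0,0,1]'
python3 chk.py 1
```

```text
t: 10.05
position: [0.5739, 0.1613, 0.1029]
tool_rot: [-1.46, 0.844, 0.794]
contact_force: [-3.3, 11.5, -3.0]
grip_width: 0.004
t: 10.55
position: [0.5738, 0.1609, 0.0691]
tool_rot: [-1.46, 0.846, 0.796]
contact_force: [0.7, -0.2, 0.2]
grip_width: 0.005
10.55 [573.8 160.9  69.1] realtip [560.8 162.2  91.6] [ 0.7 -0.2  0.2] [-0.51  0.58  0.07  2.19  1.91  0.25 -0.75]
scene [97, 101, 106, 114, 121, 113, 96, 85, 100, 88, 21]
side [65, 67, 66, 70, 70, 72, 73, 75, 77, 76, 32]
```

```bash
python3 -m jog '[0,0,0,7,0,-1,1,0,0,0,7,0,0,1,0,0,0,5,0,0,1,0,0,0,4,0,0,1,0,0,0,0,0,0,1]'
python3 -m jog '[0,0,0,3,0,0,1,0,0,0,3,0,0,1,0,0,0,0,0,0,1]'
python3 chk.py
```

```text
t: 11.28
position: [0.598, 0.1614, 0.069]
tool_rot: [-1.46, 0.844, 0.794]
contact_force: [-0.4, 0.1, -1.1]
grip_width: 0.007
t: 11.65
position: [0.5995, 0.1619, 0.0676]
tool_rot: [-1.458, 0.847, 0.801]
contact_force: [-11.6, 0.3, 8.0]
grip_width: 0.004
11.65 [599.5 161.9  67.6] realtip [586.6 163.1  90.2] [-11.6   0.3   8. ] [-0.55  0.61  0.16  2.13  1.83  0.17 -0.65]
```

A 14 N reaction at the expected end of travel means the toggle is either over against its stop or blocked. I back off and lift clear, then look once.

```bash
python3 -m jog '[0,0,0,-8,0,0,1,0,0,0,-12,0,0,1,0,0,0,-12,0,12,1,0,0,0,0,0,20,1,0,0,0,0,0,20,1]'
python3 -m jog '[0,0,0,0,0,15,1,0,0,0,0,0,0,1]'
python3 chk.py 1
python3 - <<'E'
from h import *
q=[628.8,108.5,.024]
ci=robot.camera_info("wrist")
W=robot.get_image("wrist");S=robot.get_image("scene");D=robot.get_image("side")
def tipv(x0,y,a): return c2w(g2c((x0+19*np.sin(a),y,19*np.cos(a))),q)
out=[]
for n,I,c in(("scene",S,None),("side",D,None),("wrist",W,ci)):
    P=[tipv(-30,0,-.35),tipv(-30,0,.35),tipv(-30,-85,-.35),tipv(-30,-85,.35)]
    uv=proj(n,P,c);u0,v0=uv.mean(0);h=45 if n!="wrist" else 90
    x0=int(np.clip(u0-h,0,640-2*h));y0=int(np.clip(v0-h,0,480-2*h));k=260/(2*h)
    out.append(cv2.resize(I[y0:y0+2*h,x0:x0+2*h],(260,260),interpolation=cv2.INTER_CUBIC));print(n,((uv-[x0,y0])*k).round().tolist())
cv2.imwrite("pics/t8.png",np.hstack(out)[:,:,::-1])
E
```

```text
t: 12.38
position: [0.5736, 0.1604, 0.1162]
tool_rot: [-1.464, 0.842, 0.788]
contact_force: [0.7, 1.0, 0.1]
grip_width: 0.003
t: 12.62
position: [0.5739, 0.1603, 0.1313]
tool_rot: [-1.46, 0.841, 0.787]
contact_force: [-0.3, -0.2, -0.4]
grip_width: 0.009
12.625 [573.9 160.3 131.3] realtip [560.7 161.7 153.7] [-0.3 -0.2 -0.4] [-0.59  0.46  0.17  2.15  1.21  0.21 -0.03]
scene [115, 123, 128, 133, 134, 122, 89, 80, 91, 91, 22]
side [62, 68, 63, 69, 70, 71, 72, 73, 76, 76, 31]
scene [[182.0, 101.0], [194.0, 111.0], [71.0, 153.0], [82.0, 163.0]]
side [[118.0, 91.0], [136.0, 87.0], [129.0, 175.0], [148.0, 170.0]]
wrist [[226.0, 121.0], [227.0, 144.0], [32.0, 116.0], [38.0, 139.0]]
```

View pics/t8.png

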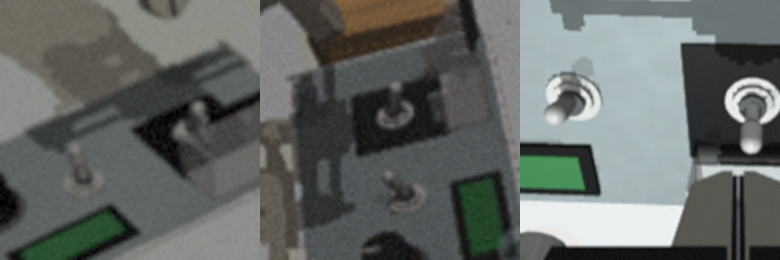

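The toggle is on. In the wrist crop its tip is at (232,148), with on predicted at (227,144) and off at (226,121). The bare toggle is still off. Next I straighten the tool, go over the guard and come down behind it.

```bash
python3 -m jog '[0,0.17,0,0,0,22,1,0,0.17,0,0,1,22,1,0,0.17,0,0,1,20,1,0,0,0,0,0,0,1]'
python3 -m jog '[0,0,0,29,1,0,1,0,0,0,29,0,0,1,0,0,0,29,0,0,1,0,0,0,29,0,0,1,0,0,0,0,0,0,1]'
python3 chk.py 1
```

```text
t: 13.38
position: [0.5952, 0.1483, 0.1739]
tool_rot: [-1.374, 1.114, 0.993]
contact_force: [-0.1, 0.3, -0.9]
grip_width: 0.003
t: 14.0
position: [0.7059, 0.1502, 0.1693]
tool_rot: [-1.381, 1.12, 1.001]
contact_force: [0.1, -0.0, -0.7]
grip_width: 0.008
14.0 [705.9 150.2 169.3] realtip [700.3 152.9 194.6] [ 0.1 -0.  -0.7] [-0.12  0.68 -0.37  1.43  0.5   0.96  0.92]
scene [137, 126, 116, 110, 106, 104, 106, 109, 108, 81, 31]
side [79, 71, 64, 63, 62, 62, 63, 66, 68, 70, 26]
```

Run:
```python
from h import *
M=R.from_rotvec(robot.sense()['tool_rot']).as_matrix()
T=Rz(.024)@np.array([[0,-1,0],[0,0,1],[-1,0,0.]]);print(R.from_matrix(T@M.T).as_rotvec())
```

```text
[0.09954241 0.21496157 0.01815589]
```

```bash
python3 -m jog '[0.05,0.107,0.009,-4,6,8,1,0.05,0.107,0.009,-4,6,0,1,0,0,0,-4,0,0,1,0,0,0,0,0,0,1]'
python3 chk.py
```

```text
t: 14.6
position: [0.6923, 0.1638, 0.1799]
tool_rot: [-1.227, 1.195, 1.225]
contact_force: [-0.2, 0.9, 0.6]
grip_width: 0.007
14.6 [692.3 163.8 179.9] realtip [692.2 163.8 205.9] [-0.2  0.9  0.6] [-0.04  0.76 -0.46  1.22  0.33  1.23  1.09]
```

```bash
python3 -m jog '[0,0,0,0,0,-14,1,0,0,0,0,0,-14,1,0,0,0,0,0,-14,1,0,0,0,0,0,-14,1,0,0,0,0,0,-10,1]'
python3 -m jog '[0,0,0,-9,0,0,1,0,0,0,-9,0,0,1,0,0,0,-9,0,0,1,0,0,0,-9,0,0,1,0,0,0,0,0,0,1]'
python3 chk.py 1
```

```text
t: 15.32
position: [0.6938, 0.1626, 0.1127]
tool_rot: [-1.225, 1.196, 1.225]
contact_force: [-0.1, 0.0, -0.3]
grip_width: 0.005
t: 15.95
position: [0.6576, 0.1631, 0.1148]
tool_rot: [-1.226, 1.194, 1.224]
contact_force: [0.2, 0.1, 0.2]
grip_width: 0.005
15.95 [657.6 163.1 114.8] realtip [657.5 163.  140.8] [0.2 0.1 0.2] [-0.03  0.76 -0.45  1.42  0.36  1.03  1.03]
scene [44, 34, 38, 40, 35, 31, 36, 48, 46, 53, 51]
side [76, 67, 61, 63, 62, 62, 65, 66, 70, 54, 35]
```

```bash
python3 -m jog '[0,0,0,-8,0,0,1,0,0,0,-8,0,0,1,0,0,0,-8,0,0,1,0,0,0,-8,0,0,1,0,0,0,-6,0,0,1]'
python3 chk.py 1
python3 -m jog '[0,0,0,-6,0,0,1,0,0,0,-6,0,0,1,0,0,0,-6,0,0,1,0,0,0,-5,0,0,1,0,0,0,0,0,0,1]'
python3 chk.py 1
```

```text
t: 16.68
position: [0.6194, 0.1629, 0.1142]
tool_rot: [-1.225, 1.195, 1.224]
contact_force: [0.3, -0.6, -0.4]
grip_width: 0.008
16.675 [619.4 162.9 114.2] realtip [619.3 162.9 140.2] [ 0.3 -0.6 -0.4] [-0.03  0.71 -0.46  1.54  0.36  0.97  1.  ]
scene [77, 65, 67, 63, 63, 44, 49, 69, 81, 100, 117]
side [72, 64, 59, 62, 62, 33, 77, 50, 51, 51, 84]
t: 17.4
position: [0.5968, 0.1629, 0.1143]
tool_rot: [-1.226, 1.195, 1.224]
contact_force: [-0.2, 0.1, 0.0]
grip_width: 0.007
17.4 [596.8 162.9 114.3] realtip [596.7 162.9 140.3] [-0.2  0.1  0. ] [-0.03  0.68 -0.46  1.61  0.35  0.94  0.98]
scene [35, 45, 54, 52, 46, 58, 81, 100, 122, 117, 78]
side [26, 53, 77, 74, 66, 53, 51, 60, 52, 49, 122]
```

The side view shows the lip back at 0 rad (score 26, against 27 at the start). I raise the arm clear and compare with the first pictures.

```bash
python3 -m jog '[0,0,0,0,0,20,1,0,0,0,0,0,20,1,0,0,0,-10,0,20,1,0,0,0,-20,20,20,1,0,0,0,-20,20,10,1]'
python3 -m jog '[0,0,0,-20,30,0,1,0,0,0,-20,30,0,1,0,0,0,0,30,0,1,0,0,0,0,30,0,1,0,0,0,0,0,0,1]'
python3 -m jog '[0,0,0,0,0,0,1,0,0,0,0,0,0,1]'
python3 chk.py 1
python3 - <<'E'
from h import *
q=[628.8,108.5,.024]
for n in("scene","side"):
    a=cv2.imread(f"pics/{n}0.png",0);b=cv2.cvtColor(robot.get_image(n),cv2.COLOR_RGB2GRAY)
    P={"lip":g2c((-63,0,38)),"top":g2c((-25,0,36)),"tog_off":g2c((-36.5,0,18)),"tog_on":g2c((-23.5,0,18)),"bare":g2c((-36,-85,18)),"knob":(-50,-92,82),"c_fr":(-105,-130,60),"c_br":(115,-130,91),"c_bl":(115,130,91)}
    W={k:c2w(v,q) for k,v in P.items()};W.update(weight=[716,36,115],measure=[660,-91,100],case=[598,330,59],jar=[723,317,70])
    for k,w in W.items():
        u,v=proj(n,w)[0].round().astype(int);r=9
        t=a[v-r:v+r+1,u-r:u+r+1];m=cv2.matchTemplate(b[v-r-8:v+r+9,u-r-8:u+r+9],t,cv2.TM_CCOEFF_NORMED);_,mx,_,l=cv2.minMaxLoc(m)
        print(n,k,"shift px",(l[0]-8,l[1]-8),round(mx,2))
E
```

```text
t: 18.12
position: [0.5466, 0.2036, 0.2059]
tool_rot: [-1.225, 1.193, 1.223]
contact_force: [0.3, 0.8, 0.1]
grip_width: 0.007
t: 18.75
position: [0.5054, 0.3258, 0.2046]
tool_rot: [-1.227, 1.191, 1.229]
contact_force: [1.2, 0.5, 0.2]
grip_width: 0.007
t: 19.0
position: [0.5077, 0.321, 0.2042]
tool_rot: [-1.225, 1.197, 1.221]
contact_force: [0.4, 0.0, -0.2]
grip_width: 0.005
19.0 [507.7 321.  204.2] realtip [507.6 321.  230.2] [ 0.4  0.  -0.2] [-0.3   0.56 -0.51  1.55  0.3   1.1   0.72]
scene [29, 32, 52, 57, 60, 82, 108, 107, 106, 108, 88]
side [27, 54, 75, 68, 61, 61, 73, 76, 72, 71, 120]
scene lip shift px (2, -1) 0.97
scene top shift px (0, 0) 0.94
scene tog_off shift px (0, 0) 0.98
scene tog_on shift px (0, 0) 0.98
scene bare shift px (0, 0) 0.95
scene knob shift px (0, 0) 0.94
scene c_fr shift px (0, 0) 0.99
scene c_br shift px (0, 0) 1.0
scene c_bl shift px (0, 0) 1.0
scene weight shift px (0, 0) 0.99
scene measure shift px (0, 0) 0.99
scene case shift px (-8, -6) 0.71
scene jar shift px (0, 0) 1.0
side lip shift px (0, 0) 0.9
side top shift px (0, 0) 0.93
side tog_off shift px (0, 0) 0.97
side tog_on shift px (0, 0) 0.97
side bare shift px (0, 0) 0.97
side knob shift px (0, 0) 0.96
side c_fr shift px (0, 0) 0.99
side c_br shift px (0, 0) 0.99
side c_bl shift px (0, 0) 0.99
side weight shift px (0, 0) 0.99
side measure shift px (0, 0) 0.97
side case shift px (8, -3) 0.47
side jar shift px (0, 0) 0.99
```

Everything matches except the box patch, which the arm is shading or covering right now. I move the arm further off and recheck the box and toggle.

```bash
python3 -m jog '[0,0,0,-30,50,0,1,0,0,0,-30,50,0,1,0,0,0,-30,50,0,1,0,0,0,-30,50,0,1,0,0,0,0,0,0,1]'
python3 -m jog '[0,0,0,0,0,0,1,0,0,0,0,0,0,1]'
python3 - <<'E'
from h import *
q=[628.8,108.5,.024]
for n in("scene","side"):
    a=cv2.imread(f"pics/{n}0.png",0);b=np.mean([cv2.cvtColor(robot.get_image(n),cv2.COLOR_RGB2GRAY) for _ in range(4)],0).astype(np.uint8)
    for k,w,r in(("case",[598,330,59],26),("lip",c2w(g2c((-63,0,38)),q),12),("weight",[716,36,115],12)):
        u,v=proj(n,w)[0].round().astype(int)
        t=a[v-r:v+r+1,u-r:u+r+1];m=cv2.matchTemplate(b[v-r-8:v+r+9,u-r-8:u+r+9],t,cv2.TM_CCOEFF_NORMED);_,mx,_,l=cv2.minMaxLoc(m);print(n,k,(l[0]-8,l[1]-8),round(mx,2))
    for k,g in(("off",(-36.5,0,18)),("on",(-23.5,0,18))):
        u,v=proj(n,c2w(g2c(g),q))[0].round().astype(int);print(n,k,(u,v),"change",(b[v-1:v+2,u-1:u+2].astype(int)-a[v-1:v+2,u-1:u+2]).mean().round(1))
s=robot.sense();print(s['t'],s['position'],s['contact_force'])
E
```

```text
t: 19.82
position: [0.3807, 0.5281, 0.2043]
tool_rot: [-1.228, 1.19, 1.237]
contact_force: [-0.2, 0.1, 0.5]
grip_width: 0.005
t: 20.08
position: [0.3893, 0.521, 0.2041]
tool_rot: [-1.224, 1.196, 1.22]
contact_force: [-0.1, -0.3, 0.3]
grip_width: 0.004
scene case (0, 0) 1.0
scene lip (0, 0) 1.0
scene weight (0, 0) 1.0
scene off (np.int64(374), np.int64(196)) change -4.3
scene on (np.int64(378), np.int64(199)) change 3.7
side case (0, 0) 0.99
side lip (0, 0) 1.0
side weight (0, 0) 1.0
side off (np.int64(278), np.int64(178)) change -9.6
side on (np.int64(284), np.int64(176)) change 15.7
20.475 [0.3873866  0.52267659 0.20429263] [-1.24149097  0.30612059 -0.33409404]
```

The box, lip and weight have not moved. In both views the toggle's off spot has darkened and its on spot has brightened, so it is on beneath the shut guard. I'm handing in.

```bash
python3 -c "
from workcell import robot
print(robot.hand_in())"
```

```text
the job is handed in; nothing more can be done
None
```

I lifted the guard with the shut fingertips and it fell back onto its stop. I then pushed the toggle over to on, tipped the guard forward from behind so it dropped shut, moved the arm clear and handed in at about 20.5 s.

**Last checks:**
- **Guard:** both fixed cameras show the lip exactly where it was at the start, so it is shut.
- **Toggle:** I saw it on in the wrist picture while the guard was up. Under the shut guard I could only check brightness changes. Both views point to on, clearly in the side view and only faintly in the scene view.
- **Everything else:** the controller, bare toggle, knob, weight, cylinder, box and jar showed no shift. The last contact-force readings were about 1 N, which is noise level.

**What failed or disagreed:**
- **First lift missed:** the cameras put the real fingertips about 26 mm behind the reported TCP. I corrected for this and the second lift worked.
- **Tilt reduced:** the 40° tool tilt ran into a joint limit, so I worked at about 30°.
- **Hard push on the toggle:** the force reached about 14 N at the end of its travel, and I backed off at once.
- **One box mismatch:** an earlier comparison of the box disagreed, most likely because the arm was covering or shading it. It matched exactly once the arm had moved away.

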